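# Unlock the saw's plunger rod and hold it up for oiling

### The arm

A 7-joint arm with a two-finger parallel gripper is mounted at the origin on the work surface. World frame = base frame: x ahead of the robot, y to its left, z up, the work surface at z = 0. Lengths are in m, angles in degrees, forces in N, time in s.
With the tool pointing down it reaches from about 0.4 to 0.925 m from the base axis. Payload 4.1 kg.
Tool frame: the origin (TCP) lies on the centre line of the jaws, within the pads' length; the fingertips stand 25 mm ahead of it and the grasp point (between the pads) lies 6 mm ahead of it; z points along the fingers, x is the direction in which the jaws open and shut, and the axes are right-handed (so a half turn about z gives the same grasp; the last joint's range is limited). The gripper opens to 85 mm and grips with 20 to 120 N. Pads are 22 mm wide; open, the fingers measure 114 mm over their backs; the gripper's body (76 mm by 85 mm) begins 54 mm behind the grasp point. The pads swing forward as they close: fully open they stand 13 mm farther back than shut.
Start: joints at [59.588, 22.827, 2.584, 88.041, -1.071, 69.15, -2.905], TCP at [0.272, -0.59, 0.256] pointing down, gripper open.
Joint ranges: [-161.44, 161.44], [-28.35, 127.94], [-78.24, 83.42], [0, 140.83], [-78.03, 258.03], [13.02, 114.36], [-168.23, 168.23]. Speed limits (degrees/s): [147.25, 147.25, 180, 180, 180, 180, 180].

### API

Orientations are given as [roll, pitch, yaw] about the fixed x, y, z axes, in that order (R = Rz(yaw) Ry(pitch) Rx(roll)).
In Python, from station import robot, vision gives the robot as it stands. Calls block until the motion is done:
- robot.move_ptp(position, orientation): joint-space move of the TCP to a pose.
- robot.movel(position, attitude=None, speed=0.15, force_limit=None): straight line of the TCP; attitude=None keeps the orientation; speed is the mean speed in m/s. With force_limit (N) it stops when the force on the tool has changed by that much, and returns True; else False.
- robot.move_j(angles): joint-space move.
- robot.grip(opening): opening from 0.0 (shut) to 1.0 (fully open); the grip force is fixed at half the most; returns when the fingers have stopped.
- robot.wait(seconds).
- robot.ik(position, orientation): joint angles nearest the present ones, or None.
- robot.state(): the state.
- vision.read_camera(name): name is "side" or "top"; returns a dict with "frame" (420x560x3 uint8, blue, green, red), "z_map" (420x560 float32, m along the optical axis (not along the pixel's ray), 0 where there is no reading), "K" (3x3 intrinsics, pixels), "R" (3x3) and "t" (3): a world point X has camera coordinates R X + t. Camera axes: x right, y down, z forward; pixel columns grow to the right and rows downward; lengths in m; the calibration is good to about 2 mm. A picture is of the moment at which its call begins.
A pose or a line that the arm cannot do raises robot.Unreachable and nothing moves.
- robot.job_done(): hands the job in, once; it reports no verdict.
The state is a dict: "clock": time; "q": joint angles; "qvel": joint speeds; "effort": joint torques, N m; "ee_pos": TCP position; "tcp_rot": TCP orientation; "wrist_force": force on the tool from outside, world axes, zero at the start; "wrist_torque": the same for the moment, N m; "gripper_width": opening from 0.0 (shut) to 1.0 (fully open).
Only numpy, scipy, OpenCV 4.12 (cv2) and the standard library are available. Lean on these libraries where they do the work, as an engineer would, in place of code of your own. Each camera call takes 0.05 s, during which the arm holds its last target. There are 200 camera calls.

### The job

The scroll saw's plunger rod is due for oil. Turn the crank wheel of the guide unit by hand one full turn anticlockwise (seen from above), which draws the fork bolt out of the rod, then grip the rod by its head and pull it gently straight up until its lower ring groove stands just clear above the brass bush, the foot of the rod still inside. Finish holding it still there in the gripper; do not push it sideways or pull it against the bolt, and leave the offcut, the oil bottle and the hex key where they are.

Things in the scene. Friction and masses are not known exactly. Their poses are not given: they have to be found in the camera images.
- guide_unit: fixed plunger guide unit on a dark steel base plate 130 (x) x 290 (y) x 15 mm; origin at the centre of its underside, on the bench, z up, yaw within about 0.5 rad. At its -y end (x 0, y -75) stands the brass bush; at its +y end (x 0, y +75) a grey gearcase 80 x 80 mm, top 115 mm above the bench, carrying the crank wheel; between them a low bracket (top 116 mm) with the fork bolt
- wheel_axis (a point): point on the vertical axis of the crank wheel, 150 mm above the bench. The wheel is 122 mm across, its rim 124 to 136 mm above the bench. It lies 150 mm from the bush axis
- wheel (a joint): angle of the crank wheel in rad, starts between 0 and 0.3 (locked), grows anticlockwise seen from above; one turn (6.28) draws the bolt 31 mm towards the wheel and clear of the rod; hard stop at 7.4. The wheel turns lightly (about 1 to 2 N at the handle) and stays where it is left
- crank_handle (a point): grip point on the upright round wooden crank handle, which spins freely on its pin, 52 mm from the wheel axis: handle 18 mm in diameter, 50 mm tall, from 138 to 188 mm above the bench; this point is on its centre line at 168 mm and goes round with the wheel. At joint value 0 it lies on the guide unit's -x side of the wheel axis
- plunger_rod: loose steel plunger rod standing in the bush: shaft 22 mm in diameter (about 0.5 mm clearance all round), 170 mm long, 0.3 to 0.55 kg; origin at the centre of its foot, z towards its head. Upper ring groove 85 to 101 mm from the foot (12 mm core). The foot starts on the bore's floor, 15 mm above the bench; unlocked, the rod slides freely and falls back if released
- rod_head (a point): centre of the rod's dark cylindrical head, to grip: 28 mm in diameter, 40 mm tall, this point 20 mm below its top; 165 mm above the bench at the start
- lower_groove (a point): centre of the rod's lower ring groove (8 mm high, 14 mm core), 51 mm from its foot; it starts hidden in the bush, 34 mm below the mouth
- bush_mouth (a point): centre of the brass bush's mouth, on its top face 100 mm above the bench; bush 48 mm outside diameter, round vertical bore 23 mm wide and 85 mm deep
- offcut: bystander: loose wooden offcut 90 x 60 x 28 mm lying beyond the unit, origin at the centre of its underside
- oil_bottle: bystander: upright white oil bottle 48 mm wide, 100 mm tall, beyond the unit, origin at the centre of its underside
- hex_key: bystander: T-handled hex key, red bar handle 75 mm long and 22 mm thick with a 100 mm steel shank, lying on the bench on the robot's side of the unit, origin under the handle's centre
- fork_bolt (a point): middle between the fork bolt's two prongs: flat steel bolt 103 to 113 mm above the bench that slides along the unit's y; its prongs straddle the rod's upper groove and stop the rod from rising until the wheel has turned at least about 5 rad. At joint value 0 this point lies on the bush axis
Mind the look-alikes: they are no part of the job. Several things have the shape of the plunger_rod; the one meant has the colours described above.

How it is judged:
By the outcome, as a careful person would: the job done as asked, in the order asked, and still so for the second after the job is handed in, while the arm keeps its last pose, push and grip.
It also fails if it takes over 62 s, if anything falls off the work surface, if the arm or the gripper's body presses on something with over 40 N, if the wrist force passes 120 N, or if a joint passes its speed limit or range.

## Working session

There is one attempt and no reset: what is moved stays moved. The work goes in short steps, each a Python script; the robot and the scene stay as the last script left them, time stands still between calls to the robot, and variables do not carry over. Pictures are saved under pics/ and viewed, about 8 in all and at most 12, crops included, and the job is handed in when it is done.

```bash
mkdir -p pics; ls; python3 - <<'E'
from station import robot, vision
import cv2,numpy as np
for n in("top","side"):
    c=vision.read_camera(n); cv2.imwrite(f"pics/{n}0.png",c["frame"]); np.savez(f"{n}0.npz",**c)
    print(n,c["K"].tolist(),(-c["R"].T@c["t"]).round(3),c["R"].round(3).tolist())
print(robot.state())
E
```

```text
pics
top [[484.2990386292589, 0.0, 273.94434454556404], [0.0, 484.2990386292589, 206.72605166124032], [0.0, 0.0, 1.0]] [ 0.526 -0.036  0.931] [[-0.013, -1.0, -0.014], [-0.996, 0.014, -0.089], [0.089, 0.013, -0.996]]
side [[489.9192746976636, 0.0, 275.4647034009104], [0.0, 489.9192746976636, 215.69822767277788], [0.0, 0.0, 1.0]] [ 0.47  -0.713  0.76 ] [[0.986, -0.167, 0.005], [-0.11, -0.67, -0.734], [0.126, 0.723, -0.679]]
{'clock': 0.1, 'q': array([59.58984082, 22.86754422,  2.58137279, 88.10826908, -1.07098193,
       69.15141879, -2.90387368]), 'qvel': array([ 0.01277777, -0.09777961, -0.06292044, -0.12169289, -0.04392922,
       -0.08187319, -0.01844145]), 'effort': array([ 4.05037790e-03, -4.76262832e+01,  1.37080863e+00, -2.54947865e+01,
        1.22263530e-02,  5.02909956e-03,  7.64007524e-06]), 'ee_pos': array([ 0.27178925, -0.58985093,  0.25535902]), 'tcp_rot': array([ 1.79992108e+02,  1.02782602e-01, -6.52554591e+01]), 'wrist_force': array([ 0.31941029, -0.947994  ,  0.26361949]), 'wrist_torque': array([-0.04034228,  0.00906677,  0.02644786]), 'gripper_width': 1.004741443364284}
```

View pics/top0.png

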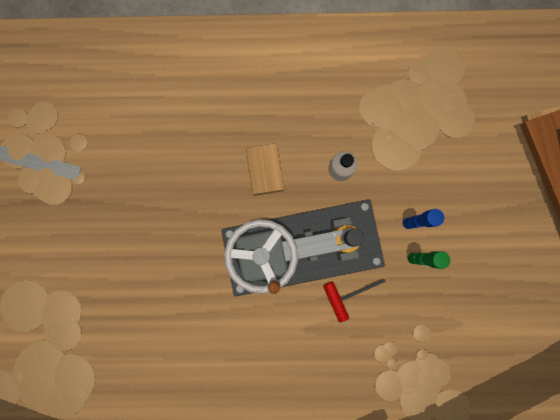

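View pics/side0.png

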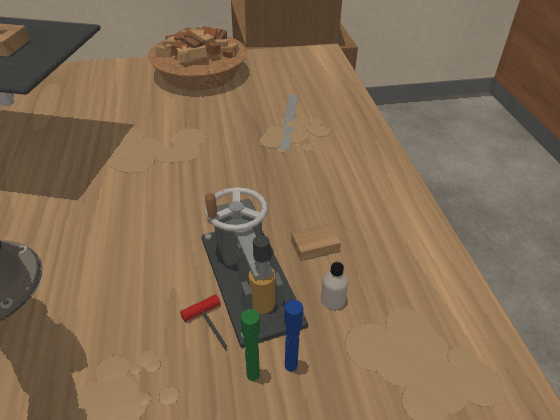

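The top view shows the wheel hub at (261,256), the handle at (274,287) and the rod head at (352,238). In the side view the handle is at (211,205) and the head at (262,247). The blue and green rods are the look-alikes. Next I'll measure these with the z-map and by casting rays.

```bash
cat > h.py <<'E'
import numpy as np, cv2
def cloud(c):
    K,R,t=c["K"],c["R"],c["t"]; z=c["z_map"]; v,u=np.mgrid[:z.shape[0],:z.shape[1]]
    p=np.stack([(u-K[0,2])/K[0,0]*z,(v-K[1,2])/K[1,1]*z,z],-1)
    P=(p-t)@R; P[z==0]=np.nan; return P
def ray(c,u,v,h):
    C=-c["R"].T@c["t"]; d=c["R"].T@np.linalg.inv(c["K"])@[u,v,1]; return C+d*(h-C[2])/d[2]
E
python3 - <<'E'
from h import *
from scipy import ndimage as nd
T=dict(np.load("top0.npz")); S=dict(np.load("side0.npz"))
for n,c in(("top",T),("side",S)):
    P=cloud(c); f=c["frame"].astype(int); hsv=cv2.cvtColor(c["frame"],cv2.COLOR_BGR2HSV)
    reg=(abs(P[...,0]-.47)<.2)&(abs(P[...,1]+.05)<.2)
    print(n,"bench z",np.nanmedian(P[...,2][(P[...,2]<.01)]))
    for lo,hi in((.140,.20),(.12,.139)):
        m=reg&(P[...,2]>lo)&(P[...,2]<hi); L,k=nd.label(m)
        for i in range(1,k+1):
            q=P[L==i]; 
            if len(q)<25: continue
            v,u=np.where(L==i)
            print(lo,len(q),"px",u.mean().round(),v.mean().round(),"mean",q.mean(0).round(4),"min",q.min(0).round(4),"max",q.max(0).round(4),"col",f[L==i].mean(0).round())
            if lo==.12 and len(q)>300: # wheel: circle fit on outer hull
                h=cv2.convexHull(np.c_[u,v].astype(np.int32)); 
                (cx,cy),ax,a=cv2.fitEllipse(h); print(" ellipse",cx,cy,ax,ray(c,cx,cy,.13).round(4))
            if lo==.14:
                t=q[q[:,2]>np.percentile(q[:,2],97)-.006]; print("  top",len(t),t.mean(0).round(4),(t.max(0)-t.min(0)).round(4))
E
```

```text
top bench z -4.079965012735519e-06
0.14 302 px 353.0 237.0 mean [ 0.5449 -0.1473  0.1813] min [ 0.5312 -0.1625  0.1462] max [ 0.5587 -0.1352  0.1884] col [63. 66. 65.]
  top 251 [ 0.5452 -0.1491  0.1846] [0.0262 0.0265 0.007 ]
0.14 128 px 273.0 287.0 mean [ 0.471  -0.0232  0.1852] min [ 0.461  -0.0322  0.1598] max [ 0.4794 -0.0139  0.1902] col [ 43.  74. 117.]
  top 110 [ 0.4703 -0.0228  0.1869] [0.0181 0.0183 0.0068]
0.12 2199 px 260.0 255.0 mean [ 0.5195 -0.0009  0.1345] min [ 0.4584 -0.0622  0.1271] max [0.5779 0.0578 0.139 ] col [162. 167. 173.]
 ellipse 260.3648986816406 255.63665771484375 (73.27204895019531, 73.96587371826172) [ 0.5175 -0.0019  0.13  ]
side bench z -0.002640700850370984
0.14 224 px 211.0 204.0 mean [ 0.4686 -0.0312  0.1677] min [ 0.4592 -0.0364  0.1409] max [ 0.4778 -0.02    0.1879] col [ 55.  75. 103.]
  top 61 [ 0.4685 -0.0285  0.1844] [0.0181 0.016  0.0069]
0.14 416 px 261.0 248.0 mean [ 0.5426 -0.1583  0.1706] min [ 0.5296 -0.1674  0.1406] max [ 0.5571 -0.1381  0.1849] col [51. 53. 53.]
  top 181 [ 0.5433 -0.1538  0.1824] [0.027  0.0282 0.0064]
0.12 1293 px 238.0 209.0 mean [ 0.5194 -0.0127  0.1314] min [ 0.4557 -0.0652  0.1202] max [0.5755 0.0568 0.1388] col [132. 139. 145.]
 ellipse 235.71627807617188 208.66482543945312 (43.568519592285156, 63.12165069580078) [ 0.5148 -0.0089  0.13  ]
0.12 93 px 261.0 265.0 mean [ 0.542  -0.1596  0.1295] min [ 0.5324 -0.1642  0.1201] max [ 0.5527 -0.1502  0.139 ] col [79. 82. 82.]
```

Wheel axis (0.518,-0.002), handle (0.470,-0.023) and head (0.545,-0.149). This fits the sizes given: the axis-to-bush distance comes out at 149.5 mm (150 given) and the handle radius at 52 mm. Unit yaw is about 10.4° and the wheel starts at about 0.23 rad. Next I'll approach the handle with the jaws tangential and grip it.

```bash
python3 - <<'E'
from station import robot, vision
import numpy as np, cv2
A=[180,0,-66]; h=np.array([.470,-.024])
C=np.array([.518,-.0025]); 
robot.grip(.5)
robot.move_ptp([*h,.27],A)
s0=robot.state(); print(s0["clock"],s0["ee_pos"],s0["wrist_force"],s0["q"])
print("blocked", robot.movel([*h,.174],speed=.12,force_limit=8))
s=robot.state(); print(s["ee_pos"],s["wrist_force"])
robot.grip(0.0); robot.wait(.2)
s=robot.state(); print(s["clock"],s["ee_pos"],s["wrist_force"],s["gripper_width"])
a0=np.arctan2(*(h-C)[::-1])
for d in range(0,361,60): 
    a=a0+np.radians(d); q=robot.ik([*(C+.052*np.array([np.cos(a),np.sin(a)])),.174],A); print(d,None if q is None else np.round(q))
cs=[vision.read_camera(n)["frame"] for n in("top","side")]
cv2.imwrite("pics/g1.png",np.hstack([cv2.resize(cs[0][170:340,180:420],None,fx=1.6,fy=1.6),cv2.resize(cs[1][150:320,140:380],None,fx=1.6,fy=1.6)]))
E
```

```text
2.7417 [ 0.47016848 -0.02510156  0.26995539] [-0.11478561  0.43737702  0.46510752] [ 22.66810716   4.55846238 -26.152965   109.89589147   2.20969392
  66.02583551 -70.42234181]
blocked False
[ 0.47060986 -0.02401627  0.1745963 ] [ 0.36925688 -0.871076   -0.32208532]
4.2417 [ 0.47058885 -0.02399197  0.1749074 ] [-0.85683548 -0.04474111  5.90026633] 0.19635262923405308
0 [ 21.  11. -26. 117.   6.  54. -74.]
60 [ 23.  15. -25. 111.   8.  55. -72.]
120 [ 20.  20. -25. 105.  10.  57. -76.]
180 [ 16.  20. -27. 104.  11.  58. -82.]
240 [ 14.  17. -29. 110.   9.  56. -85.]
300 [ 17.  11. -28. 116.   7.  54. -81.]
360 [ 21.  11. -26. 117.   6.  54. -74.]
```

View pics/g1.png

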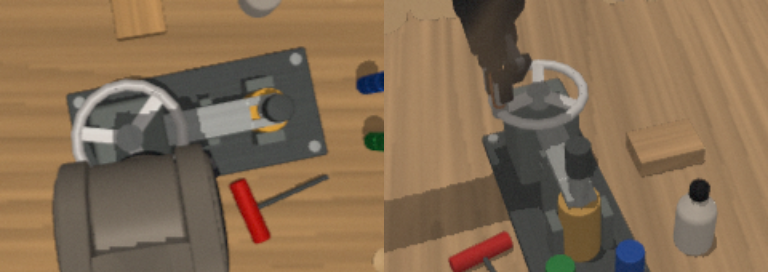

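The jaws hold the handle: the width reading is about 17 mm, and the side crop shows the fingers around it at about (500,95). Now I'll crank in small arcs and correct the circle centre from the radial force.

```bash
cat > crank.py <<'E'
from station import robot
import numpy as np
C=np.array([.518,-.0025]); p0=np.array([.4706,-.0240])
def run(d0,d1,off,step=12):
    a0=np.arctan2(*(p0-C)[::-1])
    for d in np.arange(d0+step,d1+.1,step):
        a=a0+np.radians(d); r=np.array([np.cos(a),np.sin(a)])
        robot.movel([*(C+.052*r+off),.1745],speed=.06)
        s=robot.state(); F=s["wrist_force"]; fr=F[:2]@r; ft=F[:2]@[-r[1],r[0]]
        off=off+np.clip(fr*5e-5,-3e-4,3e-4)*r
        print(int(d),"t",round(s["clock"],2),"fr %.1f ft %.1f fz %.1f"%(fr,ft,F[2]),"err",((s["ee_pos"][:2]-C-.052*r)*1e3).round(1),"off",(off*1e3).round(2))
        if np.linalg.norm(F)>35: print("STOP"); break
    return off
E
python3 -c "
from crank import *
run(0,96,np.zeros(2))"
```

```text
12 t 4.67 fr 1.4 ft 1.7 fz 4.5 err [ 0.5 -0.8] off [-0.06 -0.04]
24 t 5.01 fr 2.0 ft 1.2 fz 4.2 err [ 0.5 -0.5] off [-0.12 -0.12]
36 t 5.34 fr 1.6 ft 0.6 fz 5.0 err [ 0.5 -0.4] off [-0.16 -0.19]
48 t 5.67 fr 1.7 ft 0.8 fz 5.1 err [ 0.5 -0.3] off [-0.19 -0.27]
60 t 6.01 fr 1.9 ft 1.7 fz 5.0 err [ 0.6 -0.2] off [-0.2  -0.36]
72 t 6.34 fr 2.0 ft 1.3 fz 4.8 err [ 0.5 -0. ] off [-0.19 -0.46]
84 t 6.67 fr 0.4 ft 1.5 fz 5.6 err [0.6 0.1] off [-0.18 -0.48]
96 t 7.01 fr 1.3 ft 1.5 fz 6.2 err [0.5 0.2] off [-0.15 -0.53]
```

```bash
python3 -c "
from crank import *
from station import vision
import cv2
run(96,360,np.array([-.15e-3,-.53e-3]))
print(robot.state()['gripper_width'])
cs=[vision.read_camera(n)['frame'] for n in('top','side')]
cv2.imwrite('pics/g2.png',np.hstack([cv2.resize(cs[0][170:340,180:420],None,fx=1.6,fy=1.6),cv2.resize(cs[1][150:320,140:380],None,fx=1.6,fy=1.6)]))
"
```

```text
108 t 7.34 fr 1.3 ft 1.4 fz 5.1 err [0.4 0.3] off [-0.11 -0.58]
120 t 7.67 fr 0.4 ft 0.9 fz 5.7 err [0.4 0.4] off [-0.09 -0.59]
132 t 8.01 fr 1.1 ft 1.5 fz 5.8 err [0.3 0.6] off [-0.04 -0.61]
144 t 8.34 fr 0.6 ft 0.8 fz 5.1 err [0.2 0.7] off [-0.01 -0.62]
156 t 8.68 fr 0.7 ft 0.5 fz 5.4 err [-0.1  0.8] off [ 0.02 -0.62]
168 t 9.01 fr 0.7 ft 0.9 fz 6.6 err [-0.2  0.9] off [ 0.06 -0.61]
180 t 9.34 fr 0.0 ft 1.0 fz 7.0 err [-0.4  0.8] off [ 0.06 -0.61]
192 t 9.68 fr -1.7 ft 1.3 fz 7.3 err [-0.8  1. ] off [-0.01 -0.66]
204 t 10.01 fr 0.5 ft 0.3 fz 8.6 err [-1.3  1. ] off [ 0.   -0.64]
216 t 10.34 fr 0.4 ft 0.1 fz 8.7 err [-1.6  0.8] off [ 0.01 -0.62]
228 t 10.68 fr -0.1 ft 1.0 fz 8.4 err [-1.7  0.4] off [ 0.01 -0.63]
240 t 11.01 fr -0.2 ft 0.8 fz 8.6 err [-1.8  0.1] off [ 0.01 -0.64]
252 t 11.34 fr -0.6 ft 1.2 fz 9.1 err [-1.7 -0.3] off [ 0.02 -0.67]
264 t 11.68 fr -2.1 ft 1.2 fz 9.7 err [-1.7 -0.7] off [ 0.05 -0.77]
276 t 12.01 fr -1.4 ft 0.3 fz 9.2 err [-1.7 -1.1] off [ 0.08 -0.82]
288 t 12.34 fr -1.0 ft 1.4 fz 8.5 err [-1.5 -1.5] off [ 0.12 -0.86]
300 t 12.68 fr -1.8 ft 0.4 fz 8.7 err [-1.2 -1.8] off [ 0.19 -0.91]
312 t 13.01 fr -1.5 ft 0.6 fz 7.8 err [-0.8 -1.9] off [ 0.26 -0.94]
324 t 13.34 fr -2.6 ft 1.0 fz 7.7 err [-0.4 -1.7] off [ 0.38 -0.97]
336 t 13.68 fr -2.4 ft 1.2 fz 6.2 err [-0.1 -1.5] off [ 0.5  -0.97]
348 t 14.01 fr -2.3 ft 0.9 fz 6.7 err [ 0.1 -1.1] off [ 0.62 -0.94]
360 t 14.34 fr -2.0 ft 1.3 fz 6.6 err [ 0.2 -0.8] off [ 0.71 -0.9 ]
0.19227889163593734
```

View pics/g2.png

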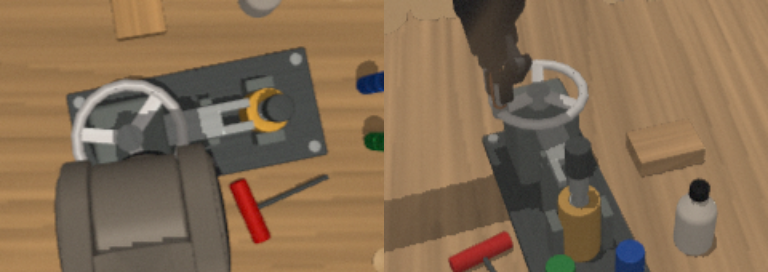

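The bolt prongs have been drawn off to the left of the bush, at (240,115) in the top crop, and the groove stands free in the side crop. Handle forces stayed at 1–3 N. Now I'll release, move over the head, and close in steps, centring by force so the rod isn't pushed sideways.

```bash
python3 - <<'E'
from station import robot, vision
import numpy as np, cv2
robot.grip(.5)
p=robot.state()["ee_pos"]; robot.movel([p[0],p[1],.27],speed=.15)
A=[180,0,-66]; j=np.array([np.cos(np.radians(-66)),np.sin(np.radians(-66))])
h=np.array([.5451,-.1500])
robot.grip(.65)
robot.movel([*h,.27],A,speed=.15)
print("blocked",robot.movel([*h,.171],speed=.08,force_limit=6))
robot.wait(.3); F0=robot.state()["wrist_force"]; print("F0",F0.round(2))
for w in(.45,.42,.39,.37,.35,.34):
    robot.grip(w); robot.wait(.1)
    s=robot.state(); f=(s["wrist_force"]-F0)[:2]@j
    print(w,s["gripper_width"].round(3),"f jaw %.2f"%f,(s["wrist_force"]-F0).round(2),s["ee_pos"].round(4))
    for k in range(6):
        if abs(f)<1.5: break
        h=h+j*np.sign(f)*.0004; robot.movel([*h,.171],speed=.02); robot.wait(.1)
        f=(robot.state()["wrist_force"]-F0)[:2]@j; print("  shift",h.round(4),"f %.2f"%f)
print(robot.state()["clock"])
cs=[vision.read_camera(n)["frame"] for n in("top","side")]
cv2.imwrite("pics/g3.png",np.hstack([cv2.resize(cs[0][170:340,180:420],None,fx=1.6,fy=1.6),cv2.resize(cs[1][150:320,140:380],None,fx=1.6,fy=1.6)]))
E
```

```text
blocked False
F0 [-0.48 -0.2  -0.36]Traceback (most recent call last):
  File "<stdin>", line 14, in <module>
AttributeError: 'float' object has no attribute 'round'
```

```bash
python3 - <<'E'
from station import robot, vision
import numpy as np, cv2
A=[180,0,-66]; j=np.array([np.cos(np.radians(-66)),np.sin(np.radians(-66))])
h=np.array([.5451,-.1500]); F0=np.array([-.48,-.2,-.36])
for w in(.45,.42,.39,.37,.35,.34,.33):
    robot.grip(w); robot.wait(.1)
    s=robot.state(); f=(s["wrist_force"]-F0)[:2]@j
    print(w,round(s["gripper_width"],3),"f jaw %.2f"%f,(s["wrist_force"]-F0).round(2),s["ee_pos"].round(4))
    for k in range(6):
        if abs(f)<1.5: break
        h=h+j*np.sign(f)*.0004; robot.movel([*h,.171],speed=.02); robot.wait(.1)
        f=(robot.state()["wrist_force"]-F0)[:2]@j; print("  shift",h.round(4),"f %.2f"%f)
print(robot.state()["clock"])
cs=[vision.read_camera(n)["frame"] for n in("top","side")]
cv2.imwrite("pics/g3.png",np.hstack([cv2.resize(cs[0][170:340,180:420],None,fx=1.6,fy=1.6),cv2.resize(cs[1][150:320,140:380],None,fx=1.6,fy=1.6)]))
E
```

```text
0.45 0.453 f jaw -0.43 [0.26 0.58 0.82] [ 0.5451 -0.15    0.171 ]
0.42 0.421 f jaw -0.04 [1.26 0.6  0.76] [ 0.5451 -0.15    0.171 ]
0.39 0.386 f jaw -0.31 [-0.28  0.21  1.19] [ 0.5451 -0.15    0.171 ]
0.37 0.369 f jaw -0.08 [ 0.34  0.23 -0.52] [ 0.5451 -0.15    0.171 ]
0.35 0.348 f jaw 0.07 [0.53 0.16 0.54] [ 0.5451 -0.15    0.171 ]
0.34 0.342 f jaw 0.52 [ 0.3  -0.43  0.6 ] [ 0.5451 -0.15    0.171 ]
0.33 0.329 f jaw 0.62 [ 1.36 -0.07  0.51] [ 0.5451 -0.15    0.171 ]
21.3167
```

View pics/g3.png

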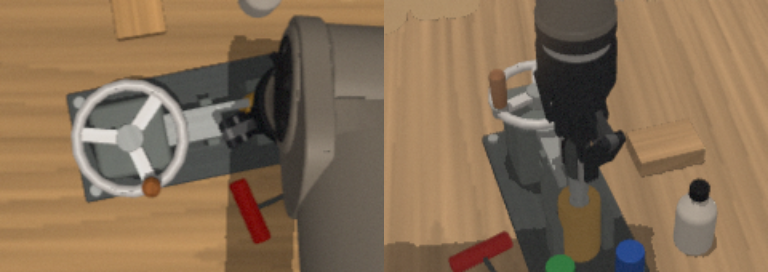

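The fingers straddle the head with no side force, and the handle is back at its starting pixel, about (151,187) in the crop, so the wheel has made a full turn. Now I'll close fully, check the force, and lift gently with a force limit.

```bash
python3 - <<'E'
from station import robot, vision
import numpy as np, cv2
j=np.array([np.cos(np.radians(-66)),np.sin(np.radians(-66))])
h=np.array([.5451,-.1500]); F0=np.array([-.48,-.2,-.36])
robot.grip(0); robot.wait(.3)
s=robot.state(); f=(s["wrist_force"]-F0); print("grip",s["gripper_width"],f.round(2),s["ee_pos"].round(4))
for k in range(8):
    fj=f[:2]@j
    if abs(fj)<2: break
    h=h+j*np.sign(fj)*.0003; robot.movel([*h,.171],speed=.02); robot.wait(.15)
    f=robot.state()["wrist_force"]-F0; print("  shift",h.round(4),f.round(2))
z0=robot.state()["ee_pos"][2]
for dz in(.003,.008,.016,.024,.032,.038,.042):
    b=robot.movel([*h,z0+dz],speed=.03,force_limit=15)
    s=robot.state(); f=s["wrist_force"]-F0; print(dz,b,f.round(2),s["ee_pos"].round(4))
    if b: break
    if np.hypot(*f[:2])>3: h=h+np.clip(f[:2]*6e-5,-4e-4,4e-4)
robot.wait(.3); s=robot.state(); print(s["clock"],s["ee_pos"].round(4),s["wrist_force"].round(2),s["gripper_width"],"z0",z0)
c=vision.read_camera("side"); np.savez("side1.npz",**c)
cv2.imwrite("pics/g4.png",cv2.resize(c["frame"][200:330,180:340],None,fx=4,fy=4,interpolation=cv2.INTER_CUBIC))
E
```

```text
grip 0.3141796537225674 [0.07 0.38 2.68] [ 0.5453 -0.1501  0.1712]
0.003 False [ 2.03 -0.57 -4.06] [ 0.5446 -0.1499  0.1735]
0.008 False [ 0.74  0.11 -4.27] [ 0.5447 -0.1498  0.1792]
0.016 False [ 0.59 -0.04 -4.69] [ 0.545  -0.1499  0.1874]
0.024 False [ 0.08  0.66 -4.73] [ 0.5451 -0.15    0.1955]
0.032 False [ 0.32  0.32 -5.18] [ 0.5452 -0.15    0.2035]
0.038 False [ 0.38  0.77 -3.67] [ 0.5452 -0.15    0.2095]
0.042 False [-0.17 -0.22 -4.88] [ 0.5452 -0.15    0.2135]
24.6917 [ 0.545  -0.1499  0.2131] [-0.18 -0.35 -5.43] 0.31234894613625125 z0 0.1712108649785059
```

View pics/g4.png

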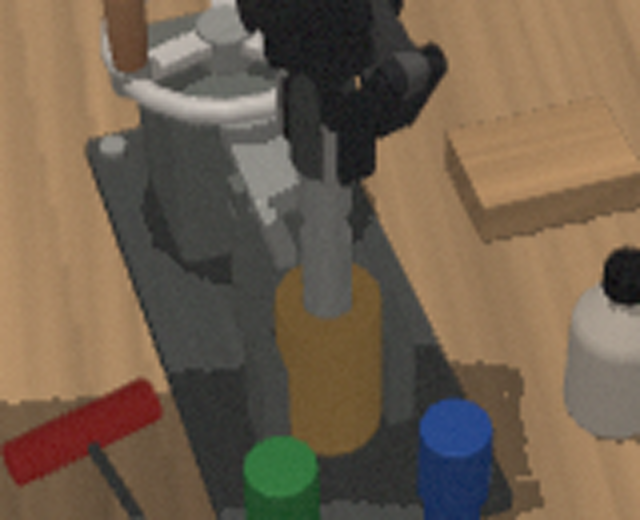

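The rod stands up out of the bush with about 5 N hanging on the wrist. I can't make out the lower groove in this crop, so I'll project where it should be and look closer.

```bash
python3 - <<'E'
import numpy as np, cv2
c=dict(np.load("side1.npz"))
def pr(p):
    q=c["K"]@(c["R"]@p+c["t"]); return (q[:2]/q[2]).round(1)
foot=.015+.042
for n,z in(("mouth",.1),("lowgr bot",foot+.047),("lowgr top",foot+.055),("upgr bot",foot+.085),("upgr top",foot+.101),("head bot",foot+.13)):
    print(n,round(z,3),pr(np.array([.545,-.15,z])))
f=c["frame"]; hsv=cv2.cvtColor(f,cv2.COLOR_BGR2HSV)
for v in range(228,284,1):
    print(v," ".join("%3d"%x for x in f[v,246:278].mean(-1)), "S"," ".join("%3d"%x for x in hsv[v,250:274:2,1])) if v>=255 else None
g=cv2.resize(f[225:290,235:295],None,fx=9,fy=9,interpolation=cv2.INTER_NEAREST)
cv2.imwrite("pics/g5.png",np.clip(g.astype(float)*1.8,0,255).astype(np.uint8))
E
```

```text
mouth 0.1 [262.3 272.2]
lowgr bot 0.104 [262.2 270.7]
lowgr top 0.112 [262.2 267.7]
upgr bot 0.142 [261.9 256. ]
upgr top 0.158 [261.8 249.6]
head bot 0.187 [261.5 237.5]
255 139 139 103  89  90  65  64  64  68  66  84  91  89  92  92  94  90  90  86  88  86  47  49  46  45  48  49  68  83 129 130 125 S  11  12  25   9  11  11  14  14   9  10  11  10
256 104 100  90  90  92  78  65  66  65  78  90  90  88  91  91  92  91  92  86  88  89  67  43  47  45  46  67  68  72 102 128 124 S  11  11  11  16   9  11  16  12  11  17  16  18
257  88  91  89  92  89  88  67  66  68  89  90  93  87  88  97  93  92  89  85  90  90  89  47  47  48  66  69  71  71  87 129 126 S  17   8  15   8   9   8  11  12  14   5  16  11
258  85  91  93  92  92  88  78  69  66  88  91  88  87  90  97  93  93  88  83  89  92  91  46  47  50  69  67  70  73  75 101 126 S   8  13  15  11   9  10  11   9  14  26   5  15
259  85  89  92  93  91  88  88  66  69  85  88  92  88  91  92  96  93  89  89  91  88  92  48  44  50  70  70  71  72  69  83 127 S  14   6  11   8   8  11  11   8   8  16   5  11
260  78  83  92  90
[... 3648 characters left out ...]
  81  81  81  83  79  82  82  83  84  82  81  83  83  82  83  79  82  81  84  82  83  77  77  71  68  66 S 141 144 140 146 137 126 132 136 138 138 139 142
281  65  65  68  75  76  78  83  79  82  81  81  82  82  80  82  78  81  83  83  83  83  84  81  84  85  85  80  76  76  68  68  66 S 143 144 140 142 138 139 145 134 143 146 140 142
282  69  60  58  78  81  76  82  84  81  82  83  82  81  80  82  79  83  81  80  80  81  81  80  84  80  83  79  77  76  67  69  68 S 132 136 142 137 141 141 136 147 147 149 144 142
283  68  65  52  74  77  80  79  79  82  82  84  81  83  80  83  79  82  81  83  84  83  84  80  82  82  82  79  76  78  67  64  66 S 143 141 145 140 139 138 142 139 145 146 142 143
```

View pics/g5.png

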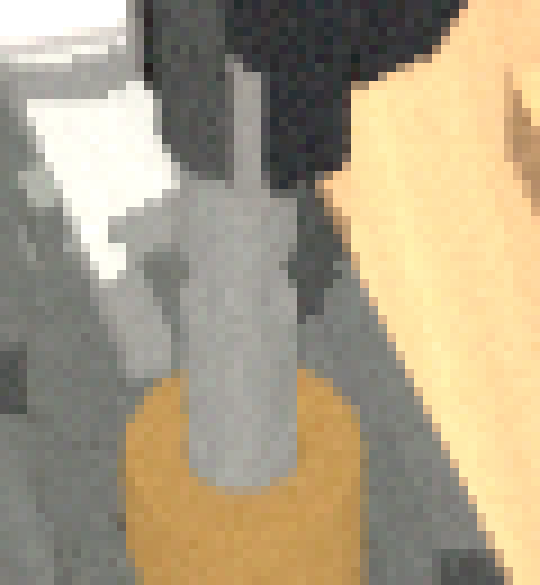

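The shaft looks a constant 12 px wide from row 246 down to the mouth, where both grooves should show as narrowings. I'll check against the depth map and the earlier pre-lift picture before trusting the lift height.

```bash
python3 - <<'E'
from h import *
for n in("side0","side1"):
    c=dict(np.load(n+".npz")); P=cloud(c); print(n)
    for v in range(236,284,2):
        u=np.arange(248,276); q=P[v,248:276]; r=np.hypot(q[:,0]-.5445,q[:,1]+.151); m=(r<.02)
        if m.any():
            k=np.where(m)[0]; print(v,"n",m.sum(),"u",u[k[0]],u[k[-1]],"z %.3f rmin %.4f rcol262 %.4f z262 %.3f"%(np.median(q[m,2]),r[m].min(),r[14],q[14,2]))
a=cv2.imread("pics/g2.png")[120:272,500:660]; b=cv2.imread("pics/side0.png")[225:320,210:310]
cv2.imwrite("pics/g6.png",np.clip(np.hstack([cv2.resize(a,(400,380),interpolation=cv2.INTER_NEAREST),cv2.resize(b,(400,380),interpolation=cv2.INTER_NEAREST)])*1.5,0,255).astype(np.uint8))
E
```

```text
side0
236 n 11 u 256 266 z 0.183 rmin 0.0070 rcol262 0.0094 z262 0.182
238 n 15 u 254 268 z 0.183 rmin 0.0036 rcol262 0.0036 z262 0.183
240 n 17 u 253 269 z 0.183 rmin 0.0009 rcol262 0.0011 z262 0.183
242 n 17 u 253 269 z 0.183 rmin 0.0033 rcol262 0.0033 z262 0.181
244 n 17 u 253 269 z 0.182 rmin 0.0082 rcol262 0.0082 z262 0.181
246 n 17 u 253 269 z 0.181 rmin 0.0119 rcol262 0.0119 z262 0.180
248 n 17 u 253 269 z 0.175 rmin 0.0120 rcol262 0.0153 z262 0.179
250 n 17 u 253 269 z 0.171 rmin 0.0128 rcol262 0.0131 z262 0.172
252 n 17 u 253 269 z 0.167 rmin 0.0124 rcol262 0.0145 z262 0.169
254 n 17 u 253 269 z 0.162 rmin 0.0123 rcol262 0.0145 z262 0.164
256 n 17 u 253 269 z 0.156 rmin 0.0128 rcol262 0.0128 z262 0.157
258 n 14 u 254 268 z 0.152 rmin 0.0129 rcol262 0.0141 z262 0.154
260 n 12 u 255 267 z 0.148 rmin 0.0105 rcol262 0.0140 z262 0.149
262 n 14 u 255 268 z 0.137 rmin 0.0097 rcol262 0.0126 z262 0.142
264 n 17 u 253 269 z 0.133 rmin 0.0101 rcol262 0.0111 z262 0.135
266 n 19 u 252 270 z 0.126 rmin 0.0095 rcol262 0.0113 z262 0.130
268 n 21 u 251 271 z 0.120 rmin 0.0100 rcol262 0.0133 
[... 1323 characters left out ...]
5 267 z 0.138 rmin 0.0095 rcol262 0.0100 z262 0.139
264 n 13 u 255 267 z 0.134 rmin 0.0099 rcol262 0.0110 z262 0.135
266 n 14 u 255 269 z 0.128 rmin 0.0102 rcol262 0.0126 z262 0.132
268 n 18 u 253 270 z 0.122 rmin 0.0093 rcol262 0.0099 z262 0.124
270 n 21 u 252 272 z 0.113 rmin 0.0090 rcol262 0.0107 z262 0.119
272 n 23 u 251 273 z 0.100 rmin 0.0088 rcol262 0.0114 z262 0.115
274 n 23 u 251 273 z 0.101 rmin 0.0070 rcol262 0.0071 z262 0.105
276 n 21 u 252 272 z 0.099 rmin 0.0075 rcol262 0.0086 z262 0.101
278 n 19 u 252 271 z 0.098 rmin 0.0102 rcol262 0.0122 z262 0.100
280 n 14 u 256 269 z 0.098 rmin 0.0148 rcol262 0.0150 z262 0.098
282 n 6 u 260 266 z 0.097 rmin 0.0190 rcol262 0.0190 z262 0.097
```

View pics/g6.png

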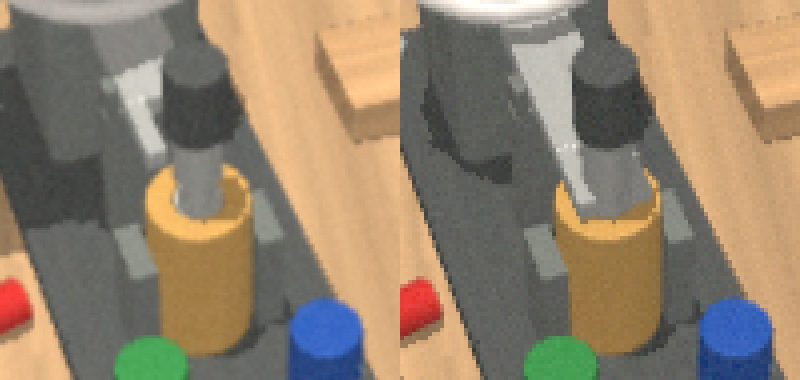

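The depth map settles it: the side view reads about 2.5 mm low, as its bench and mouth heights show. Corrected for that, the radius drops to 5–7 mm at z ≈ 0.141–0.154 (upper groove, 0.142–0.158 expected). It drops again to 7 mm just above the mouth (lower groove, lower edge ≈ 0.104). So the rod is up about 42 mm with no slip, and the grooves are simply the same grey as the shaft. I'll check it is still and hand in.

```bash
python3 - <<'E'
from station import robot
for _ in range(2):
    s=robot.state(); print(s["clock"],s["ee_pos"].round(4),s["wrist_force"].round(2),round(s["gripper_width"],4)); robot.wait(.5)
robot.job_done()
E
```

```text
24.7417 [ 0.545  -0.15    0.2131] [ 0.53 -0.83 -4.71] 0.3122
25.2417 [ 0.5451 -0.15    0.2132] [-0.46  0.71 -4.03] 0.3134
the job is handed in; nothing more can be done
```

I cranked the wheel one full turn anticlockwise, and the pictures show the fork bolt clear of the rod. I then gripped the rod by its head and pulled it straight up 42 mm. I handed it in at about 26 s with the gripper still holding it.

- **Wheel:** the handle came back to its starting pixel, and forces at the handle stayed at about 1–3 N sideways and under 10 N vertically.
- **Lift:** side forces stayed at about 2 N or less, and roughly 5 N of rod weight hung on the wrist. Over the last half second the arm position and grip width were steady.
- **Height:** the lower groove's bottom edge stands about 4 mm above the bush, with about 43 mm of rod still inside. The depth map agrees with this to 1–2 mm, after correcting for the side camera reading about 2.5 mm low.
- **Check that disagreed:** the lower groove did not show in the colour picture, so the height rests on the depth map and the arm's own position.
- **Bystanders:** I saw no movement of the offcut, oil bottle or hex key in the pictures, but did not measure them.

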